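# Pack a porcelain tile and lock it in its transit cradle

### The job

Slide the porcelain tile along its channel until a good third of it overhangs the open end of the stock slide, grip it there, and lay it flat and centred on the felted bed of the transit cradle, between the cheeks, without dropping it. Then lock it in: take the locking bar from its rest by its orange grip and push it through the bores of both cheeks, from either side, until the grip meets the cheek, and let go. Leave the other ware and things on the bench where they are.

Things in the scene. Friction and masses are not known exactly. Their poses are not given: they have to be found in the camera images.
- slide: Blue steel stock slide, fixed: deck 240 (x) x 100 mm, surface 50 mm above the bench. Rails 18 mm wide, 10 mm high (tops at 60 mm) on both long sides leave a 64 mm channel; a 6 mm stop, as high as the rails, closes the +x end. The -x end (towards the robot) is open: the deck ends at x = -120 mm, a straight drop to the bench. Origin: centre of underside, on the bench; z up.
- tile: The same porcelain tile as tile_c; its origin lies at the centre of its underside.
- tile_c (a point): Centre of the white and cobalt porcelain tile: 140 (x) x 60 (y) x 10 mm, about 0.2 kg, loose. It starts flat in the slide's channel, 2 mm from each rail, top level with the rails, one end 15 to 45 mm short of the open end, at least 49 mm of free channel behind the other. It slides with ordinary friction and tips off if its centre passes the edge.
- cradle: Wooden cradle, fixed: base 170 (x) x 110 x 8 mm; bed with blue felt, 140 (x) x 36 mm, top 35 mm above the bench, narrower than the tile. Two cheeks at mid-length, 36 mm long in x, tops at 84 mm, inner faces at y = -35 and 35 mm, outer at -49 and 49 mm, each with an 18 mm bore along y at x = 0, 62 mm above the bench (3 mm chamfers). Origin: centre of underside, on the bench; z up.
- bore_a (a point): Centre of the bore's mouth in the outer face of the cheek on the cradle's +y side, at (0, 49, 62) mm in the cradle's frame.
- bore_b (a point): Centre of the bore's mouth in the outer face of the cheek on the cradle's -y side, at (0, -49, 62) mm in the cradle's frame.
- rest: Grey rest for the locking bar, fixed: base 110 (x) x 50 x 8 mm, two forks open at the top at x = -35 and 35 mm (12 mm thick, 26 mm wide, ears up to 41 mm, seat at 30 mm). Origin: centre of underside, on the bench.
- bar: The same locking bar as bar_grip, same origin and axes.
- bar_grip (a point): Centre of the locking bar's orange grip, a block 40 (x) x 20 (y) x 22 mm (z). A 12 mm round steel shaft runs 130 mm along +x from its end, on its axis, nose tapered. About 0.13 kg, loose, centre of mass about 62 mm along +x. It starts level in the forks, axis 36 mm above the bench, the grip overhanging the rest's -x end (towards the robot), 25 mm clear of the bench.
- bar_tip (a point): End of the bar's shaft, 150 mm along +x from bar_grip.
- vase_c (a point): Bystander, loose: the white porcelain bottle vase with blue bands, 68 mm across, 105 mm tall. This point is its centre, 50 mm above its foot.
- ginger_jar_c (a point): Bystander, loose: the teal lidded ginger jar, 76 mm across, 92 mm tall. This point is its centre, 45 mm above its foot.
- cup_c (a point): Bystander, loose: the white handleless cup, 72 mm across the rim, 55 mm tall. This point is its centre, 28 mm above its foot.
- bowl_c (a point): Bystander, loose: the blue-glazed bowl, 116 mm across the rim, 50 mm tall. This point is its centre, 25 mm above its foot.
- tea_caddy_c (a point): Bystander, loose: the rose-coloured tea caddy, a box 85 x 70 x 75 mm. This point is its centre, 37.5 mm above its foot.
- tape_roll_c (a point): Bystander, loose: the amber roll of packing tape lying flat, 100 mm across, 48 mm high. This point is its centre, 24 mm above its foot.
Mind the look-alikes: they are no part of the job. What is meant by the tile is not red, and is the larger of those in its own colour.

How it is judged:
By the outcome, as a careful person would: the job done as asked, in the order asked, and still so for the second after the job is handed in, with the robot touching nothing.
It also fails if it takes over 72 s, if anything falls off the work surface, if the arm or the gripper's body presses on something with over 40 N, if the wrist force passes 120 N, or if a joint passes its speed limit or range.

### The arm

A 6-joint arm with a two-finger parallel gripper is mounted at the origin on the work surface. World frame = base frame: x ahead of the robot, y to its left, z up, the work surface at z = 0. Lengths are in mm, angles in rad, forces in N, time in s.
With the tool pointing down it reaches from about 275 to 775 mm from the base axis. Payload 14.6 kg.
Tool frame: the origin (TCP) lies between the finger pads; the fingertips stand 19 mm ahead of it and the grasp point (between the pads) is the TCP; z points along the fingers, y is the line along which they close (so a half turn about z gives the same grasp; the last joint's range is limited). The gripper opens to 85 mm and grips with 20 to 120 N. Pads are 22 mm wide; open, the fingers measure 114 mm over their backs; the gripper's body (76 mm by 85 mm) begins 54 mm behind the grasp point. The pads swing forward as they close: fully open they stand 13 mm farther back than shut.
Start: joints at [-1.29, 0.263, -0.048, 1.259, 0, 1.415], TCP at [221.616, -475.936, 250.278] pointing down, gripper open.
Joint ranges: [-2.65, 2.65], [-0.89, 1.7], [-1.18, 1.37], [-2.13, 2.11], [-1.35, 1.29], [-3.14, 3.14]. Speed limits (rad/s): [1.89, 1.89, 2.57, 2.79, 3.14, 3.14].

### API

Orientations are given as a rotation vector (axis times angle).
In Python, from station import robot, imaging gives the robot as it stands.
- The arm moves only by the tool play_rows, never from a script. Its argument "deltas" is a list of rows, each a list of 2 entries, a list of its own where there are three numbers: the shift along the tool's x, y, z scaled (see below), then the turn, a rotation vector about the tool's x, y, z scaled (see below). In form: [[[x, y, z], [ax, ay, az]], ...]. A call has 1 to 12 rows; each row shifts and turns the commanded pose from where the row before left it, along the tool's axes as they then stand; what a row does not reach is not made up. The controller multiplies each number of a shift by 3 cm and each number of a turn by 180 degrees. A row lasts 1/10 s, in which the tool goes at most 50 mm and 8.59 degrees, less where a joint would pass 70% of its speed; a pose out of reach is approached as far as the arm can. A call with a number of a shift or a turn outside -1 to 1 is refused whole. A call with a gripper value outside its range is refused whole. "jaw" is the opening, from 0 (shut) to 1 (fully open), set as the call begins (left out, the last holds). The fingers move at their own pace and stop on an object; "squeeze" is the grip in N (left out, the last holds). Time passes only in rows, so rows that do not move let the fingers close. It gives the time, the measured TCP pose, the force, the opening and the grip force at its end, in the units of the state.
- robot.read_state(): the state, without advancing time (a new reading comes with each control period).
- imaging.get_image(name): name is "scene" or "side" or "wrist"; returns the picture (384x512x3 uint8, red, green, blue); there is no depth.
- imaging.camera_params(name): a dict with "vfov" (degrees; the focal length in pixels is half the picture's height over the tangent of half this angle, whatever the lens; pixels are square), "cx", "cy" (the principal point, pixels), "eye" and "rotation" of the camera in the world; the wrist camera has in their place "mount" (4x4, takes a point from camera to tool coordinates, whose origin is the TCP and whose axes are the flange's). Camera axes: x right, y down, z forward; pixel columns grow to the right and rows downward; lengths in mm; the calibration is good to about 2 mm. A picture is of the moment at which its call begins: read the wrist's pose just before it. camera_params takes no time and is no camera call.
- robot.hand_in(): hands the job in; it is judged then, once.
The state is a dict: "clock": time; "joint_pos": joint angles; "joint_velocities": joint speeds; "tau": joint torques, N m; "ee_pos": TCP position; "ee_rot": TCP orientation; "contact_force": force on the tool from outside, world axes, zero at the start; "moment": the same for the moment, N m; "opening": opening from 0.0 (shut) to 1.0 (fully open); "finger_force": force on a finger pad.
Only numpy, scipy, OpenCV 4.12 (cv2) and the standard library are available. Lean on these libraries where they do the work, as an engineer would, in place of code of your own. Each camera call takes 0.05 s, during which the arm holds its last target. There are 200 camera calls.

## Working session

There is one attempt and no reset: what is moved stays moved. The work goes in short steps, Python scripts to look and compute and a tool call to move; the robot and the scene stay as the last step left them, time stands still between calls to the robot, and variables do not carry over. Pictures are saved under pics/ and viewed, at most 10 in all, crops included, and the job is handed in when it is done.

Besides the shell and the picture viewer there is one more tool, called after "Emit:" by a JSON object that holds its "name" and its "arguments", one argument or row to a line. play_rows: Moves the arm, as the interface text tells. Its arguments: {"type":"object","properties":{"deltas":{"type":"array","items":{"type":"array"}},"jaw":{"type":"number"},"squeeze":{"type":"number"}},"required":["deltas"]}

```bash
mkdir -p pics; ls; cat > h.py <<'E'
import numpy as np, cv2
from scipy.spatial.transform import Rotation as R
from station import robot, imaging
def grab(n,name):
    s=robot.read_state(); im=np.array(imaging.get_image(n)); cv2.imwrite(f'pics/{name}.png',im[:,:,::-1]); return s,im
def cam(n,s=None):
    p=imaging.camera_params(n); f=192/np.tan(np.radians(p['vfov'])/2)
    if 'mount' in p:
        M=np.array(p['mount']); Rt=R.from_rotvec(s['ee_rot']).as_matrix()
        Rc=Rt@M[:3,:3]; e=Rt@M[:3,3]+np.array(s['ee_pos'])
    else: Rc=np.array(p['rotation']); e=np.array(p['eye'])
    return f,p['cx'],p['cy'],Rc,e
def ray(c,u,v,z):
    f,cx,cy,Rc,e=c; d=Rc@np.array([(u-cx)/f,(v-cy)/f,1]); return e+d*(z-e[2])/d[2]
def proj(c,P):
    f,cx,cy,Rc,e=c; q=Rc.T@(np.array(P,float)-e); return np.array([cx+f*q[0]/q[2],cy+f*q[1]/q[2]])
E
python3 - <<'E'
from h import *
for n in('scene','side','wrist'):
    s,im=grab(n,n+'0'); print(n,imaging.camera_params(n))
print(robot.read_state())
a=cv2.imread('pics/scene0.png');cv2.imwrite('pics/scene0b.png',cv2.resize(a,(800,600),interpolation=3))
a=cv2.imread('pics/side0.png');cv2.imwrite('pics/side0b.png',cv2.resize(a,(800,600),interpolation=3))
E
```

```text
pics
scene {'vfov': 50.537934426256115, 'cx': 252.09886265077262, 'cy': 191.99587074796824, 'eye': array([1323.54655784, -583.74935882,  830.19066404]), 'rotation': array([-2.02203517, -1.02595252,  0.49270159])}
side {'vfov': 43.808962902982024, 'cx': 249.62670238528597, 'cy': 193.94503944730803, 'eye': array([  265.58839851, -1227.90800505,  1195.88087505]), 'rotation': array([-2.29780272,  0.28055443, -0.0985247 ])}
wrist {'vfov': 58.89952836029339, 'cx': 259.798177506982, 'cy': 191.5127951642696, 'mount': array([[ 1.25791139e-04, -9.59837959e-01, -2.80554946e-01,
         7.21332007e+01],
       [ 9.99999943e-01,  2.08917066e-04, -2.66384180e-04,
         2.60446603e-01],
       [ 3.14298364e-04, -2.80554896e-01,  9.59837930e-01,
        -1.24460560e+02],
       [ 0.00000000e+00,  0.00000000e+00,  0.00000000e+00,
         1.00000000e+00]])}
{'clock': 0.15, 'joint_pos': array([-1.29029013e+00,  2.63415779e-01, -4.87778881e-02,  1.25937412e+00,
       -2.08239496e-05,  1.41550234e+00]), 'joint_velocities': array([ 2.50208474e-03, -1.74465142e-03,  9.77170590e-04, -1.98668809e-03,
       -1.25305699e-03, -5.50328464e-05]), 'tau': array([-3.86790955e-03, -6.37826872e+01,  3.84653628e+01,  1.05540585e-02,
       -3.34268525e-04, -4.91387709e-06]), 'ee_pos': array([ 221.56361966, -475.75658531,  249.93900325]), 'ee_rot': array([-3.06655469e+00, -6.78982873e-01,  1.08436866e-04]), 'contact_force': array([-0.13039895, -0.03269768,  0.31192705]), 'moment': array([-0.0325818 ,  0.02887244,  0.01890753]), 'finger_force': 0.0, 'opening': 0.9985470237907704}
```

```bash
sed -i "s/Rc=np.array(p\['rotation'\]);/Rc=R.from_rotvec(p['rotation']).as_matrix();/" h.py
```

```text
(no output)
```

View pics/scene0b.png

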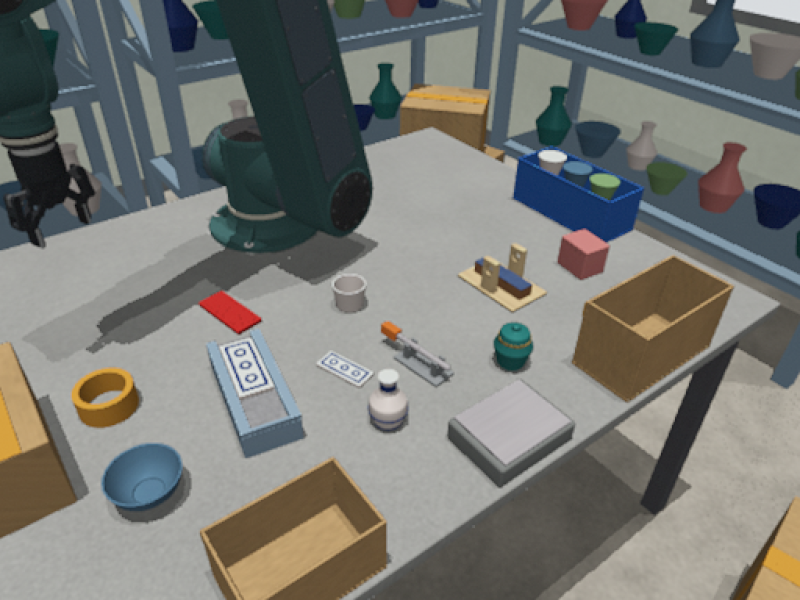

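View pics/side0b.png

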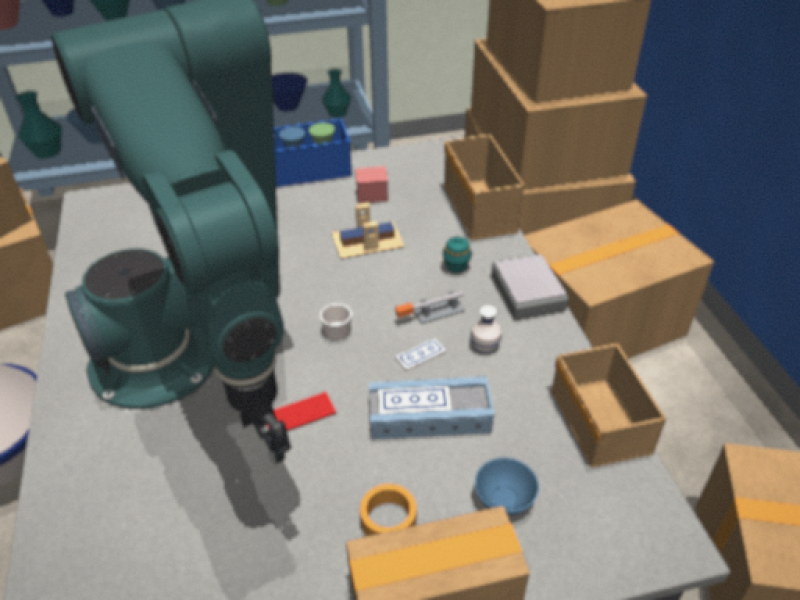

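Candidates in scene0b: red tile (230,311), small white/cobalt tile (345,368), large white/cobalt tile in slide channel (247,366), which is the chosen one. Orange bar grip is at (390,330) (the amber tape (105,397) is a look-alike); cradle at (502,278).

```bash
python3 - <<'E'
from h import *
c=cam('side');d=cam('scene');k=512/800
def P(c,u,v,z): return np.round(ray(c,u*k,v*k,z)).astype(int)
for n,u,v,z in [('slideTL',369,383,60),('TR',490,379,60),('FR',493,405,60),('FL',369,410,60),('t1',383,388,60),('t2',450,387,60),('t3',451,410,60),('t4',378,412,60),('grip',404,309,40),('tip',461,295,40),('crFL',342,256,8),('crFR',402,246,8),('crBR',394,230,8),('crBL',333,240,8),('cup',337,325,28),('vase',486,335,50),('jar',457,253,45),('bowl',506,487,25),('tape',389,510,24),('caddy',372,186,37)]: print(n,P(c,u,v,z))
print('scene')
for n,u,v,z in [('slideL',208,343,60),('slideT',262,333,60),('R',301,408,60),('B',250,440,60),('grip',390,330,40),('tip',451,373,36),('crL',458,278,8),('crB',511,306,8),('crR',546,291,8),('cup',349,294,28),('vase',388,405,50),('jar',513,347,45),('bowl',144,480,25),('tape',105,397,24),('caddy',583,254,37)]: print(n,P(d,u,v,z))
a=cv2.imread('pics/side0.png')[185:290,195:340];cv2.imwrite('pics/crop.png',cv2.resize(a,None,fx=5,fy=5,interpolation=2))
E
```

```text
slideTL [ 437 -240   60]
TR [ 677 -290   60]
FR [ 660 -356   60]
FL [ 422 -308   60]
t1 [ 462 -260   60]
t2 [ 592 -291   60]
t3 [ 577 -348   60]
t4 [ 438 -317   60]
grip [565 -25  40]
tip [704 -12  40]
crFL [470 239   8]
crFR [627 240   8]
crBR [623 311   8]
crBL [459 310   8]
cup [409 -25  28]
vase [ 714 -160   50]
jar [739 133  45]
bowl [ 631 -517   25]
tape [ 414 -511   24]
caddy [603 486  37]
scene
slideL [ 423 -327   60]
slideT [ 454 -234   60]
R [ 662 -270   60]
B [ 674 -367   60]
grip [568 -20  40]
tip [725   0  36]
crL [480 234   8]
crB [623 257   8]
crR [629 358   8]
cup [411 -12  28]
vase [ 732 -145   50]
jar [746 133  45]
bowl [ 621 -522   25]
tape [ 410 -517   24]
caddy [605 502  37]
```

View pics/crop.png

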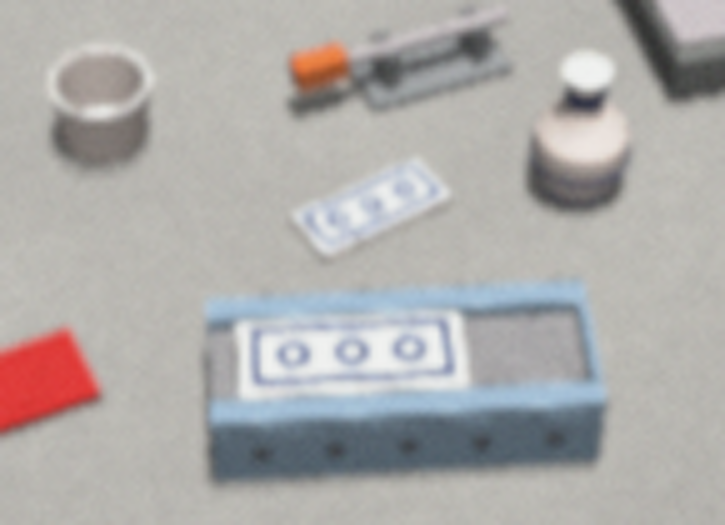

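The crop shows the large tile in the blue channel (near end about 25 mm short of the open end), with the small look-alike outside and the red tile at the left. Next I go above the slide and look from close by.

```bash
cat >> h.py <<'E'
def go(x,y,z,psi,turn_first=True):
    s=robot.read_state(); Rt=R.from_rotvec(s['ee_rot']).as_matrix()
    Rg=np.array([[np.cos(psi),np.sin(psi),0],[np.sin(psi),-np.cos(psi),0],[0,0,-1]])
    d=np.array([x,y,z])-s['ee_pos']; w=R.from_matrix(Rt.T@Rg).as_rotvec()/np.pi
    p=Rg.T@d/30 if turn_first else Rt.T@d/30
    print('turn',np.round(w,4),'rows>=%.1f'%(np.linalg.norm(w)*180/8.59),'shift',np.round(p,3),'at',np.round(s['ee_pos'],1),'t',s['clock'])
E
python3 -c "
from h import *
go(540,-295,230,2.94)"
```

```text
turn [-1.000e-04 -3.000e-04 -7.971e-01] rows>=16.7 shift [-9.193  8.029  0.665] at [ 221.6 -475.8  249.9] t 0.15
```

Emit:
{"name": "play_rows", "arguments": {
  "deltas": [
    [[0,0,0],[0,0,-0.047]],
    [[0,0,0],[0,0,-0.047]],
    [[0,0,0],[0,0,-0.047]],
    [[0,0,0],[0,0,-0.047]],
    [[0,0,0],[0,0,-0.047]],
    [[0,0,0],[0,0,-0.047]],
    [[0,0,0],[0,0,-0.047]],
    [[0,0,0],[0,0,-0.047]],
    [[0,0,0],[0,0,-0.047]],
    [[0,0,0],[0,0,-0.047]],
    [[0,0,0],[0,0,-0.047]],
    [[0,0,0],[0,0,-0.047]]
  ]
}}

```text
clock: 1.35
ee_pos: [221.6, -475.8, 250.1]
ee_rot: [-1.406, -2.809, -0.001]
contact_force: [1.2, 0.6, -0.5]
opening: 1.002
finger_force: 0.0
```

Emit:
{"name": "play_rows", "arguments": {
  "deltas": [
    [[0,0,0],[0,0,-0.047]],
    [[0,0,0],[0,0,-0.047]],
    [[0,0,0],[0,0,-0.047]],
    [[0,0,0],[0,0,-0.047]],
    [[0,0,0],[0,0,-0.045]]
  ]
}}

```text
clock: 1.85
ee_pos: [221.6, -475.8, 250.1]
ee_rot: [-0.307, -3.126, -0.001]
contact_force: [0.4, -0.4, 0.2]
opening: 0.999
finger_force: 0.0
```

Emit:
{"name": "play_rows", "arguments": {
  "deltas": [
    [[-0.77,0.67,0.05],[0,0,0]],
    [[-0.77,0.67,0.05],[0,0,0]],
    [[-0.77,0.67,0.05],[0,0,0]],
    [[-0.77,0.67,0.05],[0,0,0]],
    [[-0.77,0.67,0.05],[0,0,0]],
    [[-0.77,0.67,0.05],[0,0,0]],
    [[-0.77,0.67,0.05],[0,0,0]],
    [[-0.77,0.67,0.05],[0,0,0]],
    [[-0.77,0.67,0.05],[0,0,0]],
    [[-0.77,0.67,0.05],[0,0,0]],
    [[-0.77,0.67,0.05],[0,0,0]],
    [[-0.77,0.67,0.05],[0,0,0]]
  ],
  "jaw": 0
}}

```text
clock: 3.05
ee_pos: [542.5, -294.4, 232.0]
ee_rot: [-0.317, -3.125, -0.0]
contact_force: [-0.0, -0.7, -0.3]
opening: 0.001
finger_force: 0.0
```

Emit:
{"name": "play_rows", "arguments": {
  "deltas": [
    [[0,0,0],[0,0,0]],
    [[0,0,0],[0,0,0]]
  ]
}}

```text
clock: 3.25
ee_pos: [541.7, -294.9, 231.8]
ee_rot: [-0.315, -3.125, -0.0]
contact_force: [-0.7, 0.7, 0.1]
opening: 0.005
finger_force: 0.0
```

```bash
python3 - <<'E'
from h import *
s,im=grab('wrist','w1'); go(540,-295,230,2.94)
cv2.imwrite('pics/w1b.png',cv2.resize(im[:,:,::-1],(800,600),interpolation=2))
E
```

```text
turn [ 0.     -0.0002 -0.0001] rows>=0.0 shift [0.042 0.001 0.067] at [ 541.2 -295.3  232. ] t 3.3
```

View pics/w1b.png

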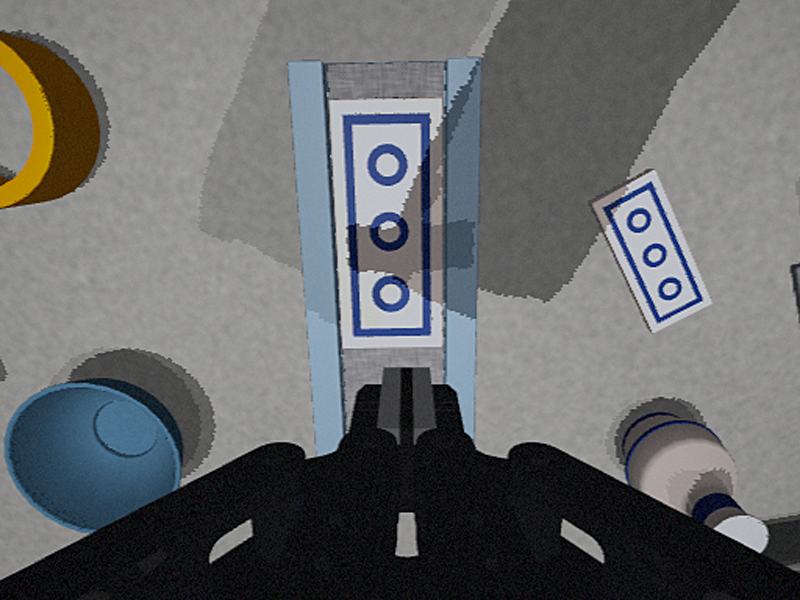

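The wrist view shows the slide, open end at the top (288,62)-(480,59). The tile corners are (330,99), (441,98), (442,347), (342,348), with the closed fingers below at (407,385).

```bash
python3 - <<'E'
from h import *
s=robot.read_state(); c=cam('wrist',s); k=512/800
Q={}
for n,u,v in [('sL',288,62),('sR',480,59),('tTL',330,99),('tTR',441,98),('tBR',442,347),('tBL',342,348),('chanL200',334,200),('railL450',316,450),('railR430',475,430)]:
    Q[n]=ray(c,u*k,v*k,60); print(n,np.round(Q[n],1))
g=np.linalg.norm
print('W',g(Q['sL']-Q['sR']),'tile',g(Q['tTL']-Q['tTR']),g(Q['tBL']-Q['tBR']),g(Q['tTL']-Q['tBL']),g(Q['tTR']-Q['tBR']))
print('yaw',[np.degrees(np.arctan2(*(Q[a]-Q[b])[1::-1])) for a,b in [('tBL','tTL'),('tBR','tTR'),('railL450','sL'),('railR430','sR')]])
print('tip',proj(c,s['ee_pos']+np.array([0,0,-19]))/k)
E
```

```text
sL [ 420.4 -332.    60. ]
sR [ 438.8 -235.1   60. ]
tTL [ 442.1 -315.2   60. ]
tTR [ 453.3 -258.1   60. ]
tBR [ 590.6 -283.    60. ]
tBL [ 579.2 -341.6   60. ]
chanL200 [ 493.3 -325.5   60. ]
railL450 [ 643.4 -374.    60. ]
railR430 [ 649.6 -272.8   60. ]
W 98.67750110733559 tile 58.11847947206053 59.76547870427421 139.66364430299353 139.57249473487906
yaw [np.float64(-10.919585877388563), np.float64(-10.243392279637822), np.float64(-10.651327187647894), np.float64(-10.142682820657548)]
tip [405.08567921 392.34146477]
```

```bash
python3 -c "
from h import *
go(616.4,-318.1,73,2.958)"
```

```text
turn [ 0.     -0.0002 -0.0058] rows>=0.1 shift [-2.602 -0.291  5.301] at [ 541.2 -295.3  232. ] t 3.3
```

Emit:
{"name": "play_rows", "arguments": {
  "deltas": [
    [[-0.65,-0.07,0.2],[0,0,-0.006]],
    [[-0.65,-0.07,0.2],[0,0,0]],
    [[-0.65,-0.07,0.2],[0,0,0]],
    [[-0.65,-0.08,0.2],[0,0,0]],
    [[0,0,0.8],[0,0,0]],
    [[0,0,0.8],[0,0,0]],
    [[0,0,0.8],[0,0,0]],
    [[0,0,0.8],[0,0,0]],
    [[0,0,0.6],[0,0,0]],
    [[0,0,0.4],[0,0,0]],
    [[0,0,0.3],[0,0,0]],
    [[0,0,0],[0,0,0]]
  ]
}}

```text
clock: 4.5
ee_pos: [616.0, -318.5, 72.7]
ee_rot: [-0.288, -3.127, -0.001]
contact_force: [-0.6, 0.3, 0.1]
opening: -0.003
finger_force: 0.0
```

```bash
python3 -c "
from h import *
s,im=grab('wrist','w2')
go(429.6+.983*98,-283.5-.182*98,73,2.958);print(s['contact_force'])"
```

```text
turn [-0. -0.  0.] rows>=0.0 shift [3.069 0.016 0.016] at [ 616.4 -318.6   73.5] t 4.55
[-0.57359893  0.2706273   0.05113028]
```

Emit:
{"name": "play_rows", "arguments": {
  "deltas": [
    [[0.25,0,0],[0,0,0]],
    [[0.25,0,0],[0,0,0]],
    [[0.15,0,0],[0,0,0]],
    [[0.15,0,0],[0,0,0]],
    [[0.2,0,0],[0,0,0]],
    [[0.2,0,0],[0,0,0]],
    [[0.2,0,0],[0,0,0]],
    [[0.2,0,0],[0,0,0]],
    [[0.2,0,0],[0,0,0]],
    [[0.2,0,0],[0,0,0]],
    [[0.2,0,0],[0,0,0]],
    [[0.2,0,0],[0,0,0]]
  ]
}}

```text
clock: 5.75
ee_pos: [545.3, -305.1, 73.3]
ee_rot: [0.287, 3.128, 0.0]
contact_force: [3.4, -1.3, 1.8]
opening: 0.001
finger_force: 1.4
```

Emit:
{"name": "play_rows", "arguments": {
  "deltas": [
    [[0.2,0,0],[0,0,0]],
    [[0.15,0,0],[0,0,0]],
    [[0.12,0,0],[0,0,0]],
    [[0.1,0,0],[0,0,0]],
    [[0.07,0,0],[0,0,0]],
    [[0.03,0,0],[0,0,0]],
    [[0,0,0],[0,0,0]]
  ]
}}

```text
clock: 6.45
ee_pos: [525.8, -301.5, 73.2]
ee_rot: [-0.287, -3.128, -0.0]
contact_force: [1.2, 0.4, 1.1]
opening: -0.001
finger_force: 0.6
```

```bash
python3 - <<'E'
from h import *
s,im=grab('wrist','w3'); go(540,-295,230,2.958);print(s['contact_force'])
cv2.imwrite('pics/w3b.png',cv2.resize(im[:,:,::-1],(800,600),interpolation=2))
E
```

```text
turn [ 0.     -0.0002  0.0002] rows>=0.0 shift [-0.424  0.299 -5.229] at [ 525.8 -301.5   73.1] t 6.5
[1.19638263 0.41139903 1.13504294]
```

View pics/w3b.png

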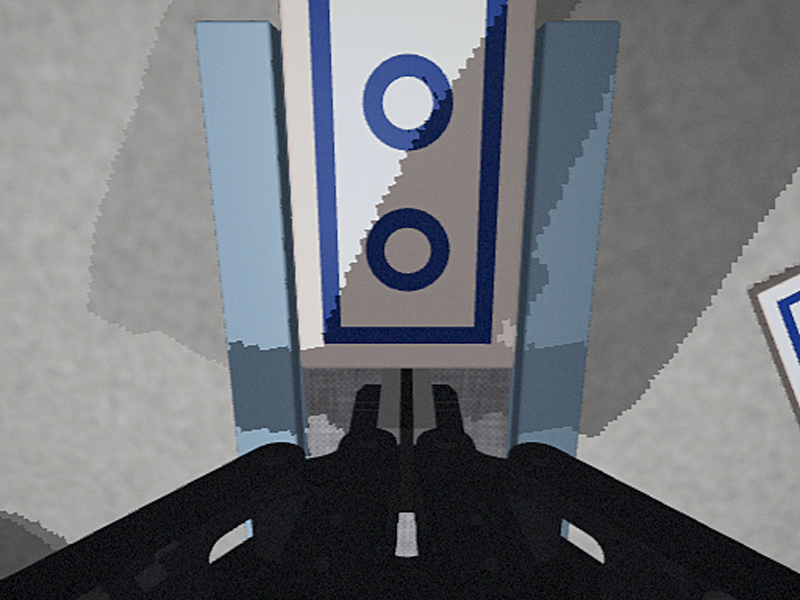

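The tile's far end is at (300-515, 367) and the slide's open end at row 21, rail corners (196,21) and (620,21). The tile reaches past the edge, so I compute the overhang.

```bash
python3 - <<'E'
from h import *
s=robot.read_state(); c=cam('wrist',s); k=512/800
e=[ray(c,u*k,21*k,60) for u in(196,620)]; t=[ray(c,u*k,367*k,60) for u in(301,513)]
print(e,t); m=(e[0]+e[1])/2; n=(t[0]+t[1])/2; d=np.linalg.norm(m-n); print('overhang',140-d,m,n)
E
```

```text
[array([ 420.23205511, -331.65196222,   60.        ]), array([ 438.26308863, -234.0955118 ,   60.        ])] [array([ 509.99240902, -328.25291187,   60.        ]), array([ 520.83927818, -269.78328321,   60.        ])]
overhang 52.3323809526038 [ 429.24757187 -282.87373701   60.        ] [ 515.4158436  -299.01809754   60.        ]
```

```bash
python3 -c "
from h import *
go(401.9,-278.1,55,2.958)"
```

```text
turn [ 0.     -0.0002  0.0002] rows>=0.0 shift [4.204 0.012 0.605] at [ 525.8 -301.5   73.1] t 6.5
```

Emit:
{"name": "play_rows", "arguments": {
  "deltas": [
    [[-0.1,0,0],[0,0,0]],
    [[0,0,-0.6],[0,0,0]],
    [[0,0,-0.7],[0,0,0]],
    [[0.86,0,0],[0,0,0]],
    [[0.86,0,0],[0,0,0]],
    [[0.86,0,0],[0,0,0]],
    [[0.86,0,0],[0,0,0]],
    [[0.86,0,0],[0,0,0]]
  ]
}}

```text
clock: 7.3
ee_pos: [401.1, -278.2, 112.1]
ee_rot: [-0.287, -3.128, -0.0]
contact_force: [-0.1, -0.6, 0.0]
opening: 0.001
finger_force: 0.0
```

Emit:
{"name": "play_rows", "arguments": {
  "deltas": [
    [[0,0,0],[0,0,0]],
    [[0,0,0],[0,0,0]],
    [[0,0,0],[0,0,0]],
    [[0,0,0],[0,0,0]],
    [[0,0,0],[0,0,0]],
    [[0,0,0],[0,0,0]]
  ],
  "jaw": 1
}}

```text
clock: 7.9
ee_pos: [402.4, -278.7, 112.1]
ee_rot: [-0.287, -3.128, -0.0]
contact_force: [-0.1, 0.7, 0.4]
opening: 0.987
finger_force: 0.0
```

```bash
python3 -c "
from h import *
s,im=grab('wrist','w4')
cv2.imwrite('pics/w4b.png',cv2.resize(im[:,:,::-1],(800,600),interpolation=2))
go(401.9,-278.1,55,2.958)"
```

```text
turn [ 0.     -0.0001  0.0002] rows>=0.0 shift [0.017 0.015 1.904] at [ 402.3 -278.6  112.1] t 7.95
```

View pics/w4b.png

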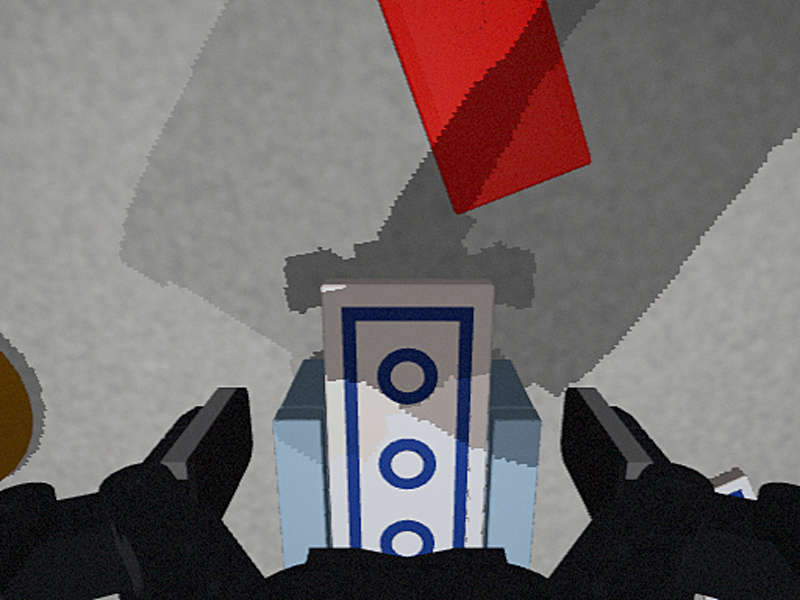

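The tile's end overhangs centred (322-493, row 285) between the open fingers. The way down is clear, so I descend and grip.

Emit:
{"name": "play_rows", "arguments": {
  "deltas": [
    [[0,0,0.6],[0,0,0]],
    [[0,0,0.6],[0,0,0]],
    [[0,0,0.4],[0,0,0]],
    [[0,0,0.3],[0,0,0]],
    [[0,0,0],[0,0,0]]
  ]
}}

```text
clock: 8.45
ee_pos: [401.8, -278.3, 54.5]
ee_rot: [-0.287, -3.127, -0.001]
contact_force: [0.4, -0.2, 0.3]
opening: 1.002
finger_force: 0.0
```

Emit:
{"name": "play_rows", "arguments": {
  "deltas": [
    [[0,0,0],[0,0,0]],
    [[0,0,0],[0,0,0]],
    [[0,0,0],[0,0,0]],
    [[0,0,0],[0,0,0]],
    [[0,0,0],[0,0,0]],
    [[0,0,0],[0,0,0]],
    [[0,0,0],[0,0,0]]
  ],
  "jaw": 0,
  "squeeze": 80
}}

```text
clock: 9.15
ee_pos: [402.4, -278.9, 56.2]
ee_rot: [0.287, 3.127, -0.001]
contact_force: [-1.9, 0.7, 7.4]
opening: 0.682
finger_force: 83.6
```

Emit:
{"name": "play_rows", "arguments": {
  "deltas": [
    [[0,0,-0.15],[0,0,0]],
    [[0,0,-0.3],[0,0,0]],
    [[0,0,-0.6],[0,0,0]],
    [[0,0,-0.7],[0,0,0]],
    [[0,0,-0.7],[0,0,0]],
    [[0,0,-0.7],[0,0,0]],
    [[0,0,-0.7],[0,0,0]],
    [[0,0,-0.7],[0,0,0]],
    [[0,0,-0.7],[0,0,0]],
    [[0,0,-0.7],[0,0,0]],
    [[0,0,-0.5],[0,0,0]],
    [[0,0,0],[0,0,0]]
  ]
}}

```text
clock: 10.35
ee_pos: [402.6, -279.1, 251.0]
ee_rot: [0.287, 3.126, -0.003]
contact_force: [0.1, -0.5, -2.9]
opening: 0.683
finger_force: 86.1
```

```bash
python3 -c "
from h import *
go(500,130,250,3.1416)"
```

```text
turn [-0.0007  0.0008 -0.0583] rows>=1.2 shift [-3.248 13.636  0.034] at [ 402.6 -279.1  251. ] t 10.35
```

Emit:
{"name": "play_rows", "arguments": {
  "deltas": [
    [[0,0,0],[0,0,-0.029]],
    [[0,0,0],[0,0,-0.029]],
    [[-0.1,0.4,0],[0,0,0]],
    [[-0.2,0.8,0],[0,0,0]],
    [[-0.2,0.8,0],[0,0,0]],
    [[-0.2,0.8,0],[0,0,0]],
    [[-0.2,0.8,0],[0,0,0]],
    [[-0.2,0.8,0],[0,0,0]],
    [[-0.2,0.8,0],[0,0,0]],
    [[-0.2,0.8,0],[0,0,0]],
    [[-0.2,0.8,0],[0,0,0]],
    [[-0.2,0.8,0],[0,0,0]]
  ]
}}

```text
clock: 11.55
ee_pos: [458.9, -48.9, 248.5]
ee_rot: [-0.005, -3.141, -0.0]
contact_force: [0.9, -0.3, -1.8]
opening: 0.68
finger_force: 86.0
```

Emit:
{"name": "play_rows", "arguments": {
  "deltas": [
    [[-0.2,0.8,0],[0,0,0]],
    [[-0.2,0.8,0],[0,0,0]],
    [[-0.2,0.8,0],[0,0,0]],
    [[-0.2,0.8,0],[0,0,0]],
    [[-0.2,0.8,0],[0,0,0]],
    [[-0.2,0.8,0],[0,0,0]],
    [[-0.2,0.8,0],[0,0,0]],
    [[-0.1,0.4,0],[0,0,0]],
    [[0,0,0],[0,0,0]],
    [[0,0,0],[0,0,0]]
  ]
}}

```text
clock: 12.55
ee_pos: [504.0, 129.1, 248.6]
ee_rot: [-0.002, -3.141, 0.0]
contact_force: [-0.6, -0.0, -2.0]
opening: 0.683
finger_force: 86.0
```

```bash
python3 - <<'E'
from h import *
s,im=grab('wrist','w5'); print(s['ee_pos'],s['ee_rot'])
cv2.imwrite('pics/w5b.png',cv2.resize(im[:,:,::-1],(800,600),interpolation=2))
E
```

```text
[504.03761765 129.10242579 248.5874762 ] [-1.99928851e-03 -3.14106563e+00  4.73540878e-04]
```

View pics/w5b.png

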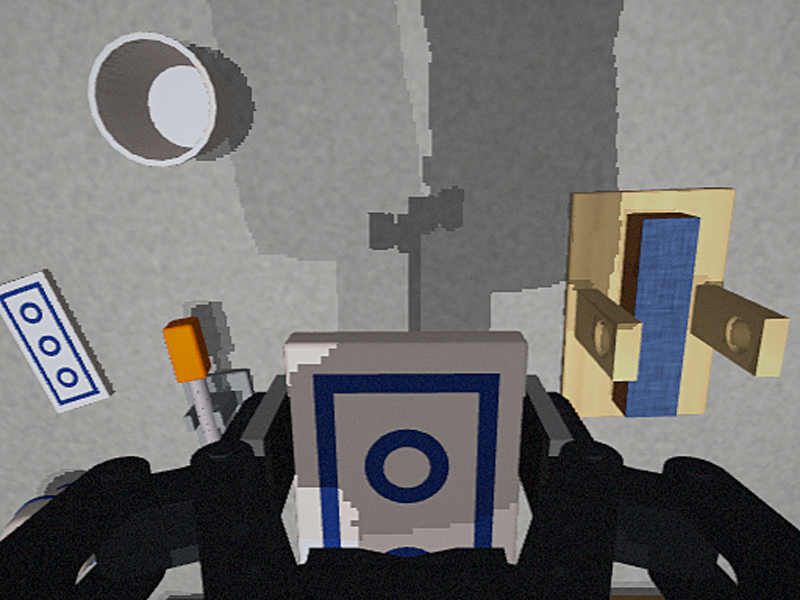

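The wrist view shows the cradle with base corners (572,193), (733,188), (705,414), (562,417) and felt corners (641,214), (699,216), (681,414), (629,416). The bar grip is at about (185,350), and the held tile's top edge runs (287-526, 343).

```bash
python3 - <<'E'
from h import *
s=robot.read_state(); c=cam('wrist',s); k=512/800
def q(pts,z,nm):
    Q=np.array([ray(c,u*k,v*k,z) for u,v in pts]); m=Q.mean(0)
    L=[np.linalg.norm(Q[i]-Q[(i+1)%4]) for i in range(4)]
    print(nm,'c',np.round(m,1),'sides',np.round(L,1),'yaw',np.degrees([np.arctan2(*(Q[3]-Q[0])[1::-1]),np.arctan2(*(Q[2]-Q[1])[1::-1])]))
q([(572,193),(733,188),(705,414),(562,417)],8,'base')
q([(641,214),(699,216),(681,414),(629,416)],35,'felt')
# cheek tops: left (576..)(638..)
q([(605,290),(640,322),(637,380),(614,382)],84,'cheekL?')
for u in (287,526): print('tile end',ray(c,u*k,343*k,254))
for u,v in[(165,323),(197,318),(209,375),(178,382)]: print('grip',ray(c,u*k,v*k,47))
print(ray(c,213*k,440*k,42))
im=cv2.imread('pics/w5.png');cv2.imwrite('pics/w5c.png',cv2.resize(im[110:280,340:510],(680,680)[:2] and (600,600),interpolation=2))
E
```

```text
base c [549.  299.3   8. ] sides [108.5 170.  109.3 169.2] yaw [2.35650285 2.6255737 ]
felt c [547.9 300.9  35. ] sides [ 37.  140.1  36.7 143. ] yaw [3.6321281  3.59006361]
cheekL? c [545.8 255.8  84. ] sides [29.2 36.5 13.6 57.9] yaw [11.21750006  4.21117992]
tile end [479.06403571 100.37248845 254.        ]
tile end [479.17514603 157.63956739 254.        ]
grip [544.85460134 -27.31880784  47.        ]
grip [541.48080077  -6.19461508  47.        ]
grip [581.58037561  -2.70123732  47.        ]
grip [586.64454315 -24.02364611  47.        ]
[633.67290972  -7.19784229  42.        ]
```

View pics/w5c.png

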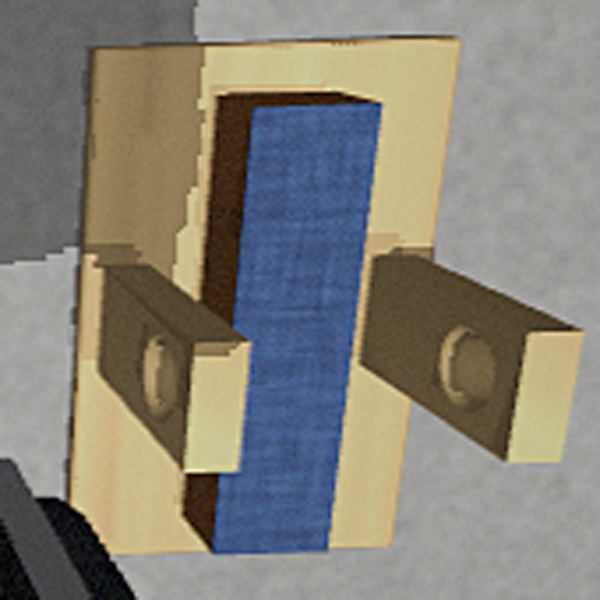

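The crop shows cheek tops, left (192,343)-(240,472) and right (527,331)-(560,462), and felt corners (255,106), (381,102), (327,551), (215,552).

```bash
python3 - <<'E'
from h import *
s=robot.read_state(); c=cam('wrist',s); k=170/600
def q(pts,z,nm):
    Q=np.array([ray(c,340+u*k,110+v*k,z) for u,v in pts]); m=Q.mean(0)
    L=[np.linalg.norm(Q[i]-Q[(i+1)%4]) for i in range(4)]
    print(nm,'c',np.round(m,1),'sides',np.round(L,1),'yaw',np.degrees([np.arctan2(*(Q[3]-Q[0])[1::-1]),np.arctan2(*(Q[2]-Q[1])[1::-1])])); return m
q([(93,47),(460,38),(388,545),(70,556)],8,'base')
q([(255,106),(381,102),(327,551),(215,552)],35,'felt')
a=q([(192,343),(249,343),(240,472),(184,472)],84,'cheekL')
b=q([(527,331),(582,331),(560,462),(507,462)],84,'cheekR')
print((a+b)/2,np.linalg.norm(a-b),'yaw',np.degrees(np.arctan2(*(b-a)[1::-1]))-90)
E
```

```text
base c [549.1 299.4   8. ] sides [109.5 168.7 107.4 170.3] yaw [2.33729133 1.63027224]
felt c [549.2 300.4  35. ] sides [ 35.3 140.7  35.1 139.9] yaw [2.00184373 1.93756528]
cheekL c [551.1 258.1  84. ] sides [14.5 35.9 14.7 35.9] yaw [2.93792803 3.28474745]
cheekR c [548.2 342.4  84. ] sides [14.  36.3 13.9 36.3] yaw [2.51318681 2.42424154]
[549.6269957  300.22370908  84.        ] 84.32132855534326 yaw 1.9562281360687876
```

```bash
python3 -c "
from h import *
go(504.2,298.6,130,3.1766)"
```

```text
turn [-0.0001 -0.0001 -0.0117] rows>=0.2 shift [-0.202  5.659  3.956] at [504.1 128.7 248.7] t 12.6
```

Emit:
{"name": "play_rows", "arguments": {
  "deltas": [
    [[0,0.3,0],[0,0,-0.0117]],
    [[-0.03,0.67,0],[0,0,0]],
    [[-0.03,0.67,0],[0,0,0]],
    [[-0.03,0.67,0],[0,0,0]],
    [[-0.03,0.67,0],[0,0,0]],
    [[-0.03,0.67,0],[0,0,0]],
    [[-0.03,0.67,0],[0,0,0]],
    [[-0.02,0.67,0],[0,0,0]],
    [[0,0.67,0],[0,0,0]],
    [[0,0,0.7],[0,0,0]],
    [[0,0,0.8],[0,0,0]],
    [[0,0,0.8],[0,0,0]]
  ]
}}

```text
clock: 13.8
ee_pos: [504.7, 299.2, 179.1]
ee_rot: [-0.058, 3.141, 0.0]
contact_force: [0.9, 0.3, -1.1]
opening: 0.684
finger_force: 86.1
```

Emit:
{"name": "play_rows", "arguments": {
  "deltas": [
    [[0,0,0.8],[0,0,0]],
    [[0,0,0.6],[0,0,0]],
    [[0,0,0.2],[0,0,0]],
    [[0,0,0],[0,0,0]],
    [[0,0,0],[0,0,0]]
  ]
}}

```text
clock: 14.3
ee_pos: [505.2, 299.3, 132.7]
ee_rot: [-0.057, 3.14, 0.001]
contact_force: [-0.9, -0.7, -2.2]
opening: 0.68
finger_force: 86.0
```

```bash
python3 - <<'E'
from h import *
s,im=grab('wrist','w6'); go(504.2,298.6,48,3.1766); print(s['contact_force'])
cv2.imwrite('pics/w6b.png',cv2.resize(im[:,:,::-1],(800,600),interpolation=2))
E
```

```text
turn [0.0002 0.0004 0.0003] rows>=0.0 shift [ 0.034 -0.024  2.828] at [505.2 299.4 132.8] t 14.35
[-0.94064976 -0.66496464 -2.20390038]
```

View pics/w6b.png

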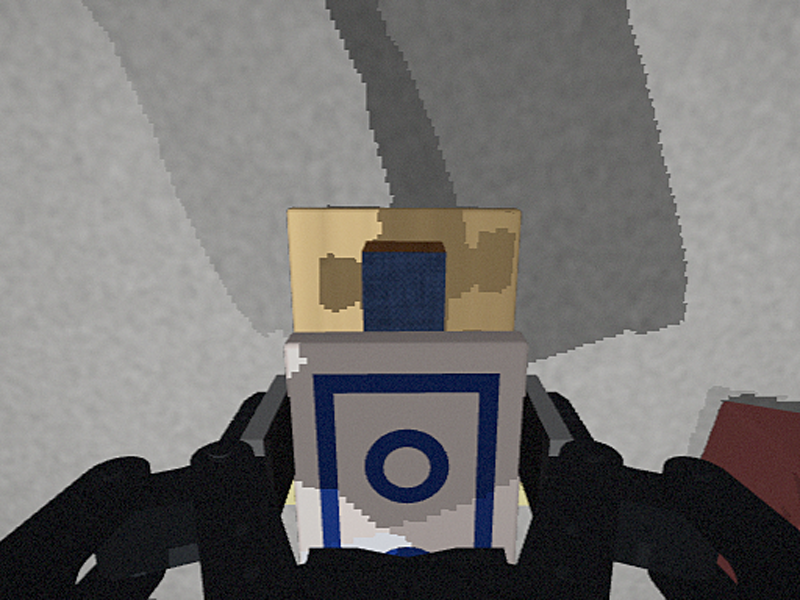

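The felt end (363-446, row 250) is centred under the tile (287-526). The offset is about 1 mm, so I lower it.

Emit:
{"name": "play_rows", "arguments": {
  "deltas": [
    [[0.03,-0.03,0.5],[0,0,0]],
    [[0,0,0.6],[0,0,0]],
    [[0,0,0.6],[0,0,0]],
    [[0,0,0.5],[0,0,0]],
    [[0,0,0.4],[0,0,0]],
    [[0,0,0.2],[0,0,0]],
    [[0,0,0],[0,0,0]],
    [[0,0,0],[0,0,0]]
  ]
}}

```text
clock: 15.15
ee_pos: [504.2, 298.4, 48.4]
ee_rot: [-0.056, 3.14, 0.0]
contact_force: [-0.7, -0.8, -1.3]
opening: 0.684
finger_force: 86.1
```

Emit:
{"name": "play_rows", "arguments": {
  "deltas": [
    [[0,0,0.07],[0,0,0]],
    [[0,0,0.07],[0,0,0]],
    [[0,0,0],[0,0,0]],
    [[0,0,0],[0,0,0]]
  ]
}}

```text
clock: 15.55
ee_pos: [503.8, 298.3, 43.6]
ee_rot: [-0.056, 3.141, 0.0]
contact_force: [1.2, -0.4, -1.5]
opening: 0.684
finger_force: 86.1
```

Emit:
{"name": "play_rows", "arguments": {
  "deltas": [
    [[0,0,0.06],[0,0,0]],
    [[0,0,0],[0,0,0]],
    [[0,0,0],[0,0,0]]
  ]
}}

```text
clock: 15.85
ee_pos: [503.9, 298.2, 41.8]
ee_rot: [0.056, -3.141, 0.0]
contact_force: [0.4, 0.1, -2.0]
opening: 0.681
finger_force: 86.1
```

Emit:
{"name": "play_rows", "arguments": {
  "deltas": [
    [[0,0,0.04],[0,0,0]],
    [[0,0,0],[0,0,0]],
    [[0,0,0],[0,0,0]]
  ]
}}

```text
clock: 16.15
ee_pos: [503.9, 298.3, 41.6]
ee_rot: [-0.056, 3.14, 0.0]
contact_force: [-4.8, -2.5, 14.9]
opening: 0.681
finger_force: 87.9
```

Emit:
{"name": "play_rows", "arguments": {
  "deltas": [
    [[0,0,0],[0,0,0]],
    [[0,0,0],[0,0,0]],
    [[0,0,0],[0,0,0]],
    [[0,0,0],[0,0,0]],
    [[0,0,0],[0,0,0]],
    [[0,0,-0.3],[0,0,0]],
    [[0,0,-0.5],[0,0,0]],
    [[0,0,-0.7],[0,0,0]],
    [[0,0,-0.8],[0,0,0]],
    [[0,0,-0.9],[0,0,0]],
    [[0,0,-0.9],[0,0,0]],
    [[0,0,-0.9],[0,0,0]]
  ],
  "jaw": 1
}}

```text
clock: 17.35
ee_pos: [503.7, 298.2, 192.4]
ee_rot: [-0.056, 3.141, 0.0]
contact_force: [-0.8, 0.2, -0.4]
opening: 1.002
finger_force: 0.0
```

Emit:
{"name": "play_rows", "arguments": {
  "deltas": [
    [[0.4,0,-0.9],[0,0,0]],
    [[0.7,0,0],[0,0,0]],
    [[0.4,0,0],[0,0,0]],
    [[0,0,0],[0,0,0]],
    [[0,0,0],[0,0,0]]
  ]
}}

```text
clock: 17.85
ee_pos: [458.9, 296.6, 217.5]
ee_rot: [0.057, -3.141, 0.0]
contact_force: [-0.1, -0.5, -0.2]
opening: 0.996
finger_force: 0.0
```

```bash
python3 - <<'E'
from h import *
s,im=grab('wrist','w7'); print(s['ee_pos'],s['contact_force'])
cv2.imwrite('pics/w7b.png',cv2.resize(im[:,:,::-1],(800,600),interpolation=2))
E
```

```text
[458.91285298 296.62656172 217.470601  ] [-0.05683675 -0.51453174 -0.16202652]
```

View pics/w7b.png

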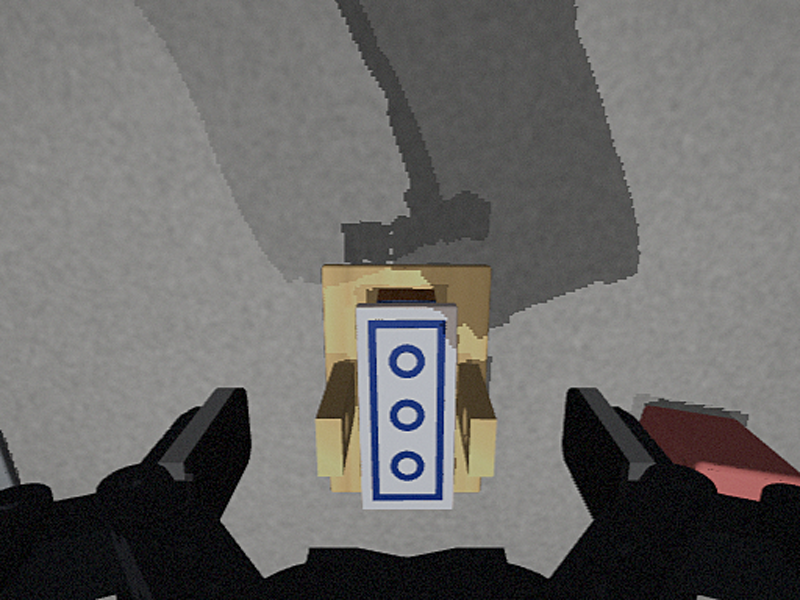

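The tile lies on the bed between the cheeks, top corners (357,307), (457,307), (453,509), (363,509), cheek tops at rows 418-476. I check that it is centred and compute the bar pose from the measured grip.

```bash
python3 - <<'E'
from h import *
s=robot.read_state(); c=cam('wrist',s); k=512/800
Q=np.array([ray(c,u*k,v*k,45) for u,v in[(357,306),(457,306),(453,509),(363,509)]]);print(np.round(Q,1),Q.mean(0))
Q=np.array([ray(c,u*k,v*k,84) for u,v in[(316.5,418),(496,418),(494,475),(319,477)]]);print(np.round(Q,1),Q.mean(0))
im=cv2.imread('pics/w5.png'); hsv=cv2.cvtColor(im,cv2.COLOR_BGR2HSV)
m=((hsv[...,0]<22)&(hsv[...,1]>150)&(hsv[...,2]>90)).astype(np.uint8); m[:,200:]=0
n,l,st,ce=cv2.connectedComponentsWithStats(m); i=1+st[1:,4].argmax(); print(st[i],ce[i])
for S in('side','scene'):
    im=cv2.imread(f'pics/{S}0.png'); hsv=cv2.cvtColor(im,cv2.COLOR_BGR2HSV)
    m=((hsv[...,0]<14)&(hsv[...,1]>170)&(hsv[...,2]>120)).astype(np.uint8)
    n,l,st,ce=cv2.connectedComponentsWithStats(m)
    print(S,[(st[j].tolist(),ce[j].round(1).tolist()) for j in range(1,n) if st[j,4]>20])
go(560,-18,230,3.14)
E
```

```text
[[480.7 268.9  45. ]
 [478.6 327.3  45. ]
 [618.4 333.5  45. ]
 [620.5 274.3  45. ]] [549.56044067 301.03112862  45.        ]
[[532.8 251.   84. ]
 [529.3 348.1  84. ]
 [564.9 349.9  84. ]
 [569.7 251.9  84. ]] [549.18265268 300.23673161  84.        ]
[104 205  28  40 719] [117.94297636 225.1488178 ]
side [([254, 196, 9, 5, 34], [258.3, 198.0]), ([175, 252, 39, 22, 442], [194.6, 263.0])]
scene [([128, 186, 39, 27, 496], [146.6, 199.1]), ([244, 206, 12, 12, 75], [249.1, 211.1])]
turn [-0.0001 -0.0001  0.0119] rows>=0.2 shift [ -3.376 -10.482  -0.424] at [459.2 296.6 217.3] t 17.9
```

Emit:
{"name": "play_rows", "arguments": {
  "deltas": [
    [[-0.2,-0.5,-0.05],[0,0,0.012]],
    [[-0.4,-0.9,-0.05],[0,0,0]],
    [[-0.4,-0.9,-0.05],[0,0,0]],
    [[-0.4,-0.9,-0.05],[0,0,0]],
    [[-0.4,-0.9,-0.05],[0,0,0]],
    [[-0.4,-0.9,-0.05],[0,0,0]],
    [[-0.4,-0.9,-0.05],[0,0,0]],
    [[-0.4,-0.9,-0.05],[0,0,0]],
    [[-0.4,-0.9,0],[0,0,0]],
    [[-0.4,-0.9,0],[0,0,0]],
    [[-0.4,-0.9,0],[0,0,0]],
    [[-0.3,-0.9,0],[0,0,0]]
  ]
}}

```text
clock: 19.1
ee_pos: [594.6, -17.9, 229.2]
ee_rot: [-0.006, -3.141, 0.0]
contact_force: [-0.1, -0.1, 0.2]
opening: 1.0
finger_force: 0.0
```

Emit:
{"name": "play_rows", "arguments": {
  "deltas": [
    [[-0.2,0,0],[0,0,0]],
    [[0,0,0],[0,0,0]],
    [[0,0,0],[0,0,0]]
  ]
}}

```text
clock: 19.4
ee_pos: [599.7, -15.3, 229.3]
ee_rot: [-0.004, -3.141, -0.0]
contact_force: [-0.4, -0.0, 1.0]
opening: 0.999
finger_force: 0.0
```

```bash
python3 - <<'E'
from h import *
s,im=grab('wrist','w8'); c=cam('wrist',s); print(s['ee_pos'])
hsv=cv2.cvtColor(np.ascontiguousarray(im[:,:,::-1]),cv2.COLOR_BGR2HSV)
m=((hsv[...,0]<22)&(hsv[...,1]>150)&(hsv[...,2]>90)).astype(np.uint8)
n,l,st,ce=cv2.connectedComponentsWithStats(m)
for i in range(1,n):
    if st[i,4]>100:
        cnt=cv2.findContours((l==i).astype(np.uint8),0,2)[0][0]
        r=cv2.minAreaRect(cnt); B=cv2.boxPoints(r); print(st[i],r)
        Q=np.array([ray(c,u,v,47) for u,v in B]); print(np.round(Q,1),Q.mean(0))
# shaft columns: low-saturation bright run near the grip column
g=im.astype(int).sum(2)/3
for v in range(190,350,12): print(v,g[v,235:285:2].astype(int))
E
```

```text
[599.72472781 -15.32594407 229.30810156]
[242 112  28  46 930] ((255.75543212890625, 134.61756896972656), (43.66952133178711, 23.23842430114746), 81.02737426757812)
[[548.5 -31.6  47. ]
 [545.4 -11.4  47. ]
 [583.7  -5.1  47. ]
 [587.  -26.1  47. ]] [566.15170075 -18.56815157  47.        ]
190 [141 146 153 112 143 140 137 137 134 143  55  78 123  87 100 107  95  77
  76  85  79 132 147 147 147]
202 [144 142 147 148 109 138 134 135 135 133 139 138 144 116 147 162 164 139
 106  72 132 141 139 134 137]
214 [140 138 142 142 146 119 140 140 138 137 136 139 138 139 120 151 161 164
 136 107  78  76 129 135 139]
226 [145 140 142 138 139 145 128 141 139 140 137 140 138 134 142 123 150 163
 159 138  95  76  75 146 137]
238 [141 141 143 139 136 144 146 121 137 134 137 138 127  91  48  32 135 151
 162 155 136  89  41  50  47]
250 [141 139 138 140 140 140 135 139 117 136 133 136 142  33  37  56 130 130
 154 157 152 132  78 131 133]
262 [138 136 138 140 140 138 134 139 137 136 140 143 145 138 133 133 135 135
 127 154 153 150 129  91 143]
274 [141 140 140 133 140 140 145 140 137 144 143 138 137 140 141 139 140 141
 138 130 156 153 146 121 140]
286 [136 141 138 134 139 136 134 134 138 142 138 137 139 140 139 135 140 142
 142 143 139 141 141 137 137]
298 [141 140 141 136 141 137 137 134 136 140 137 145 144 141 136 137 139 139
 139 140 140 138 131 133 132]
310 [140 138 136 139 136 138 137 137 145 138 130 134 134 133 129 130 133 144
 147 138 138 140 137 134 139]
322 [141 136 135 133 131 137 138 144 144 139 133 131 142 142 137 131 134 134
 130 138 137 145 141 140 137]
334 [30 31 26 32 37 35 27 27 31 34 31 31 28 33 32 24 39 29 26 35 23 29 37 35
 37]
346 [37 35 37 41 38 35 34 44 43 41 34 37 38 32 39 37 41 36 42 41 41 40 39 36
 35]
```

```bash
python3 - <<'E'
from h import *
s=robot.read_state(); c=cam('wrist',s)
for u,v,z in[(266,202,39),(275.3,262,39),(276,281,36),(255.75,112.5,47),(257,134.6,47)]: print(np.round(ray(c,u,v,z),1))
a,b=ray(c,266,202,39),ray(c,275.3,262,39); print(np.degrees(np.arctan2(*(b-a)[1::-1])))
E
```

```text
[631.9  -8.7  39. ]
[696.9   1.1  39. ]
[720.7   2.2  36. ]
[546.4 -18.2  47. ]
[565.7 -17.2  47. ]
8.578686376725399
```

```bash
python3 -c "
from h import *
go(566.3,-18.5,36.5,3.293)"
```

```text
turn [ 0.0001 -0.0001 -0.0487] rows>=1.0 shift [1.115 0.052 6.432] at [599.6 -15.  229.5] t 19.45
```

Emit:
{"name": "play_rows", "arguments": {
  "deltas": [
    [[0,0,0.3],[0,0,-0.025]],
    [[0,0,0.5],[0,0,-0.0237]],
    [[0.4,0.05,0.7],[0,0,0]],
    [[0.4,0,0.8],[0,0,0]],
    [[0.31,0,0.8],[0,0,0]],
    [[0,0,0.8],[0,0,0]],
    [[0,0,0.8],[0,0,0]],
    [[0,0,0.7],[0,0,0]],
    [[0,0,0.5],[0,0,0]],
    [[0,0,0.3],[0,0,0]],
    [[0,0,0.2],[0,0,0]],
    [[0,0,0],[0,0,0]]
  ],
  "jaw": 0.5
}}

```text
clock: 20.65
ee_pos: [566.5, -18.6, 37.4]
ee_rot: [0.238, -3.132, -0.0]
contact_force: [-1.0, 0.1, 0.3]
opening: 0.5
finger_force: 0.0
```

```bash
python3 -c "
from h import *
go(566.3,-18.5,36.5,3.293);print(robot.read_state()['contact_force'])"
```

```text
turn [ 0.     -0.0001  0.    ] rows>=0.0 shift [0.008 0.005 0.031] at [566.5 -18.6  37.4] t 20.65
[-0.99768824  0.11213515  0.25566802]
```

Close on the grip, then lift.

Emit:
{"name": "play_rows", "arguments": {
  "deltas": [
    [[0,0,0.03],[0,0,0]],
    [[0,0,0],[0,0,0]],
    [[0,0,0],[0,0,0]],
    [[0,0,0],[0,0,0]],
    [[0,0,0],[0,0,0]],
    [[0,0,0],[0,0,0]],
    [[0,0,0],[0,0,0]]
  ],
  "jaw": 0,
  "squeeze": 80
}}

```text
clock: 21.35
ee_pos: [567.1, -18.9, 37.0]
ee_rot: [-0.237, 3.132, -0.0]
contact_force: [-0.2, 1.0, 6.1]
opening: 0.22
finger_force: 78.5
```

Emit:
{"name": "play_rows", "arguments": {
  "deltas": [
    [[0,0,-0.15],[0,0,0]],
    [[0,0,-0.3],[0,0,0]],
    [[0,0,-0.5],[0,0,0]],
    [[0,0,-0.7],[0,0,0]],
    [[0,0,-0.8],[0,0,0]],
    [[0,0,-0.8],[0,0,0]],
    [[0,0,-0.7],[0,0,0]],
    [[0,0,-0.4],[0,0,0]],
    [[0,0,0],[0,0,0]]
  ]
}}

```text
clock: 22.25
ee_pos: [567.3, -19.0, 168.6]
ee_rot: [-0.237, 3.131, -0.001]
contact_force: [-0.0, -0.0, -2.0]
opening: 0.22
finger_force: 78.1
```

```bash
python3 - <<'E'
from h import *
a=np.radians(92.1); u=np.array([np.cos(a),np.sin(a)]); C=np.array([549.3,300.2])
print('final grip',C-69*u,'start(tip 15 short)',C-(49+170+15-20+20)*u)
p=C-(49+150+15)*u; go(p[0],p[1],160,a+np.pi)
E
```

```text
final grip [551.8284159  231.24634083] start(tip 15 short) [557.87462784  66.35715586]
turn [-7.000e-04  4.000e-04 -4.635e-01] rows>=9.7 shift [-3.522  0.208  0.287] at [567.3 -19.  168.6] t 22.25
```

Emit:
{"name": "play_rows", "arguments": {
  "deltas": [
    [[0,0,0],[0,0,-0.0463]],
    [[0,0,0],[0,0,-0.0463]],
    [[0,0,0],[0,0,-0.0463]],
    [[0,0,0],[0,0,-0.0463]],
    [[0,0,0],[0,0,-0.0463]],
    [[0,0,0],[0,0,-0.0463]],
    [[0,0,0],[0,0,-0.0463]],
    [[0,0,0],[0,0,-0.0463]],
    [[0,0,0],[0,0,-0.0463]],
    [[0,0,0],[0,0,-0.0463]],
    [[0,0,0],[0,0,-0.0005]],
    [[0,0,0],[0,0,0]]
  ]
}}

```text
clock: 23.45
ee_pos: [566.4, -18.9, 166.4]
ee_rot: [2.256, -2.185, -0.002]
contact_force: [-0.3, -0.5, -1.6]
opening: 0.225
finger_force: 78.1
```

Emit:
{"name": "play_rows", "arguments": {
  "deltas": [
    [[-0.7,0.04,0],[0,0,0]],
    [[-0.7,0.04,0.1],[0,0,0]],
    [[-0.7,0.04,0.1],[0,0,0]],
    [[-0.7,0.04,0.1],[0,0,0]],
    [[-0.7,0.04,0],[0,0,0]],
    [[0,0,0],[0,0,0]],
    [[0,0,0],[0,0,0]]
  ]
}}

```text
clock: 24.15
ee_pos: [556.8, 85.9, 157.9]
ee_rot: [2.259, -2.182, -0.0]
contact_force: [-0.3, -1.0, -1.2]
opening: 0.218
finger_force: 78.1
```

```bash
python3 - <<'E'
from h import *
a=np.radians(92.1); u=np.array([np.cos(a),np.sin(a),0]); C=np.array([549.3,300.2])
p=C-214*u[:2]; go(p[0],p[1],62.8,a+np.pi)
s=robot.read_state(); g=np.array(s['ee_pos'])-[0,0,1]
for S in('side','scene'):
    st,im=grab(S,S+'1'); c=cam(S)
    hsv=cv2.cvtColor(np.ascontiguousarray(im[:,:,::-1]),cv2.COLOR_BGR2HSV)
    m=((hsv[...,0]<14)&(hsv[...,1]>170)&(hsv[...,2]>120)).astype(np.uint8)
    n,l,q,ce=cv2.connectedComponentsWithStats(m)
    print(S,[(q[j].tolist(),ce[j].round(1).tolist()) for j in range(1,n) if q[j,4]>10])
    print('pred grip',proj(c,g),'tip',proj(c,g+150*u),'mid',proj(c,g+85*u),'up10 at tip',proj(c,g+150*u+[0,0,10]))
    im0=cv2.imread(f'pics/{S}0.png')[:,:,::-1]
    d=np.abs(im.astype(int)-im0).sum(2); t=proj(c,g+150*u).round().astype(int)
    print(d[t[1]-14:t[1]+14,t[0]-14:t[0]+16:2])
E
```

```text
turn [ 0.0001 -0.0001 -0.0006] rows>=0.0 shift [-0.013 -0.012  3.171] at [556.8  85.9 157.9] t 24.15
side [([170, 252, 44, 26, 557], [190.9, 264.5])]
pred grip [248.51730935 153.47562983] tip [237.91296064 130.12766223] mid [242.34940848 139.8955455 ] up10 at tip [237.82063275 127.92628222]
[[ 30  32  23  18  25  39 151 139  76  61  55  58 138 256 243]
 [ 27  19  18  26  15  24 104 138  57  50  69  64 102 232 252]
 [ 31  31  27  15  10  12  73 129  91  70  45  49 159 292 327]
 [ 33  30  27   6  16  23  76 144  91  80  67  76 241 345 354]
 [ 41  27  15  14  22  14  64 152  92  59  49  54 189 295 312]
 [ 27  28  19  24  25   6  76 180 132  69  53  58 161 294 321]
 [ 35  32  11   9  17   9  62 174 178 109  79  55 202 330 382]
 [ 30  27  15  17  20  28  63 171 175 174 159 128 265 402 453]
 [ 30  22  26  15  11  15  58 177 203 183 163 188 305 449 437]
 [ 29  25  19  19  33  23  55 169 198 191 167 197 306 451 464]
 [ 31  26  20  19   7  22  41 170 185 192 167 177 315 444 448]
 [ 28  40  21  22   8  22  47 150 174 175 182 179 313 455 439]
 [ 41  23  17  17  19  21  37 138 195 215 235 231 36
[... 2213 characters left out ...]
7   6]
 [ 19  40 137 142  27 114  60  31   7   7  11   7   7   6   8]
 [ 33 128 141 161 179  64  12   9   9   9   5   6   9   6   9]
 [128 149 178 163  63  15   9  12   7   3   8  10   8   8   8]
 [148 184 180  47  18  12   5  10   7   8   8   7   7   8   4]
 [196 118  47  18  11   5   6  10   9   4   8  12   5   6   8]
 [127  14  12  11   8   5   4   7   5   8   8   8  10   9  11]
 [ 18  12   8   5   8   6  10   5   4   3   8   9   8   3   8]
 [ 15   6   6   8   7   6   7  24  69   1   6   9   7   6   6]
 [  9   9   9   8   8   5  23 125  77  72   2   5   9   8   7]
 [ 10   8   6   9   4  25 127  81  51  84  52   4   6   8   5]
 [  6   3   7   9   1 121  68  59 103  40 111   8   6   7   7]]
```

In the scene camera the bar lies on its predicted line (tip about (311,151), predicted (312,150)), so it is level and aligned. I lower it to bore height and insert.

Emit:
{"name": "play_rows", "arguments": {
  "deltas": [
    [[0,-0.01,0.4],[0,0,0]],
    [[0,0,0.7],[0,0,0]],
    [[0,0,0.7],[0,0,0]],
    [[0,0,0.6],[0,0,0]],
    [[0,0,0.5],[0,0,0]],
    [[0,0,0.26],[0,0,0]],
    [[0,0,0],[0,0,0]],
    [[0,0,0],[0,0,0]]
  ]
}}

```text
clock: 25.05
ee_pos: [557.4, 85.6, 63.6]
ee_rot: [-2.261, 2.181, -0.0]
contact_force: [0.3, 0.7, -2.4]
opening: 0.22
finger_force: 78.2
```

```bash
python3 - <<'E'
from h import *
a=np.radians(92.1); u=np.array([np.cos(a),np.sin(a),0]); C=np.array([549.3,300.2])
p=C-70*u[:2]; go(p[0],p[1],63,a+np.pi)
s,im=grab('wrist','w9'); c=cam('wrist',s)
# shaft/grip position in tool frame: orange mask axis
hsv=cv2.cvtColor(np.ascontiguousarray(im[:,:,::-1]),cv2.COLOR_BGR2HSV)
m=((hsv[...,0]<22)&(hsv[...,1]>150)&(hsv[...,2]>90)).astype(np.uint8)
n,l,q,ce=cv2.connectedComponentsWithStats(m)
print([(q[j].tolist(),ce[j].round(1).tolist()) for j in range(1,n) if q[j,4]>50])
g=np.array(s['ee_pos']); print('pred back top edge z+10',proj(c,g-20*u+[0,0,10]),proj(c,g-20*u+[0,0,-12]))
E
```

```text
turn [-0.0001  0.     -0.0002] rows>=0.0 shift [-4.824  0.007  0.021] at [557.4  85.6  63.6] t 25.05
[([238, 218, 14, 13, 106], [244.6, 223.5]), ([235, 226, 51, 100, 4521], [259.8, 277.6])]
pred back top edge z+10 [261.64750729 238.5775097 ] [261.44514208 217.22692899]
```

Emit:
{"name": "play_rows", "arguments": {
  "deltas": [
    [[-0.2,0,0.02],[0,0,0]],
    [[-0.2,0,0],[0,0,0]],
    [[-0.2,0,0],[0,0,0]],
    [[-0.15,0,0],[0,0,0]],
    [[-0.15,0,0],[0,0,0]],
    [[0,0,0],[0,0,0]]
  ]
}}

```text
clock: 25.7
ee_pos: [556.2, 113.4, 62.8]
ee_rot: [-2.262, 2.18, -0.0]
contact_force: [0.6, -0.8, -1.8]
opening: 0.223
finger_force: 78.2
```

Emit:
{"name": "play_rows", "arguments": {
  "deltas": [
    [[-0.2,0,0],[0,0,0]],
    [[-0.2,0,0],[0,0,0]],
    [[-0.2,0,0],[0,0,0]],
    [[-0.2,0,0],[0,0,0]],
    [[-0.2,0,0],[0,0,0]],
    [[-0.2,0,0],[0,0,0]],
    [[-0.2,0,0],[0,0,0]],
    [[-0.2,0,0],[0,0,0]]
  ]
}}

```text
clock: 26.5
ee_pos: [554.4, 161.3, 62.8]
ee_rot: [2.262, -2.181, 0.0]
contact_force: [0.3, 0.1, -1.7]
opening: 0.22
finger_force: 78.2
```

Emit:
{"name": "play_rows", "arguments": {
  "deltas": [
    [[-0.2,0,0],[0,0,0]],
    [[-0.2,0,0],[0,0,0]],
    [[-0.2,0,0],[0,0,0]],
    [[-0.15,0,0],[0,0,0]],
    [[-0.15,0,0],[0,0,0]],
    [[-0.15,0,0],[0,0,0]],
    [[0,0,0],[0,0,0]]
  ]
}}

```text
clock: 27.2
ee_pos: [553.3, 192.7, 62.8]
ee_rot: [-2.262, 2.18, 0.0]
contact_force: [0.6, 0.3, -1.8]
opening: 0.218
finger_force: 78.2
```

```bash
python3 - <<'E'
from h import *
a=np.radians(92.1); u=np.array([np.cos(a),np.sin(a),0]); C=np.array([549.3,300.2])
p=C-70*u[:2]; go(p[0],p[1],63,a+np.pi); print(robot.read_state()['contact_force'])
E
```

```text
turn [0.     0.     0.0001] rows>=0.0 shift [-1.252  0.    -0.008] at [553.3 192.7  62.8] t 27.2
[ 0.55924238  0.31142999 -1.77622986]
```

Emit:
{"name": "play_rows", "arguments": {
  "deltas": [
    [[-0.2,0,0],[0,0,0]],
    [[-0.2,0,0],[0,0,0]],
    [[-0.2,0,0],[0,0,0]],
    [[-0.2,0,0],[0,0,0]],
    [[-0.2,0,0],[0,0,0]],
    [[-0.15,0,0],[0,0,0]],
    [[0,0,0],[0,0,0]]
  ]
}}

```text
clock: 27.9
ee_pos: [552.0, 227.3, 62.8]
ee_rot: [-2.262, 2.18, -0.0]
contact_force: [-0.8, -0.9, -1.2]
opening: 0.22
finger_force: 78.2
```

Emit:
{"name": "play_rows", "arguments": {
  "deltas": [
    [[-0.05,0,0],[0,0,0]],
    [[-0.03,0,0],[0,0,0]],
    [[0,0,0],[0,0,0]]
  ]
}}

```text
clock: 28.2
ee_pos: [552.0, 229.0, 62.8]
ee_rot: [2.261, -2.181, 0.0]
contact_force: [0.2, -0.0, -2.0]
opening: 0.216
finger_force: 78.2
```

Emit:
{"name": "play_rows", "arguments": {
  "deltas": [
    [[-0.04,0,0],[0,0,0]],
    [[0,0,0],[0,0,0]]
  ]
}}

```text
clock: 28.4
ee_pos: [551.9, 230.3, 62.8]
ee_rot: [-2.262, 2.181, 0.0]
contact_force: [0.3, -0.4, -1.4]
opening: 0.22
finger_force: 78.2
```

Emit:
{"name": "play_rows", "arguments": {
  "deltas": [
    [[-0.04,0,0],[0,0,0]],
    [[0,0,0],[0,0,0]]
  ]
}}

```text
clock: 28.6
ee_pos: [551.9, 231.6, 62.8]
ee_rot: [-2.262, 2.18, 0.0]
contact_force: [-0.1, -0.6, -1.4]
opening: 0.219
finger_force: 78.2
```

Emit:
{"name": "play_rows", "arguments": {
  "deltas": [
    [[-0.03,0,0],[0,0,0]],
    [[0,0,0],[0,0,0]]
  ]
}}

```text
clock: 28.8
ee_pos: [551.8, 231.9, 62.8]
ee_rot: [2.261, -2.18, 0.002]
contact_force: [0.4, -4.2, 0.4]
opening: 0.223
finger_force: 78.3
```

Emit:
{"name": "play_rows", "arguments": {
  "deltas": [
    [[-0.03,0,0],[0,0,0]],
    [[0,0,0],[0,0,0]]
  ]
}}

```text
clock: 29.0
ee_pos: [551.8, 231.9, 62.8]
ee_rot: [2.259, -2.18, 0.003]
contact_force: [0.5, -11.4, 1.8]
opening: 0.219
finger_force: 78.5
```

Emit:
{"name": "play_rows", "arguments": {
  "deltas": [
    [[0,0,0.04],[0,0,0]],
    [[0,0,0.04],[0,0,0]],
    [[0,0,0],[0,0,0]]
  ]
}}

```text
clock: 29.3
ee_pos: [552.1, 232.0, 61.1]
ee_rot: [2.26, -2.181, 0.004]
contact_force: [-1.8, -12.4, 10.2]
opening: 0.222
finger_force: 79.8
```

Emit:
{"name": "play_rows", "arguments": {
  "deltas": [
    [[0,0,0],[0,0,0]],
    [[0,0,0],[0,0,0]],
    [[0,0,0],[0,0,0]],
    [[0,0,0],[0,0,0]],
    [[0,0,0],[0,0,0]],
    [[0,0,-0.3],[0,0,0]],
    [[0,0,-0.6],[0,0,0]],
    [[0,0,-0.8],[0,0,0]],
    [[0,0,-0.9],[0,0,0]],
    [[0,0,-0.9],[0,0,0]],
    [[0,0,-0.9],[0,0,0]],
    [[0,0,-0.9],[0,0,0]]
  ],
  "jaw": 0.7
}}

```text
clock: 30.5
ee_pos: [551.6, 233.3, 221.3]
ee_rot: [-2.261, 2.18, -0.0]
contact_force: [0.3, 0.4, -0.2]
opening: 0.699
finger_force: 0.0
```

Emit:
{"name": "play_rows", "arguments": {
  "deltas": [
    [[0.9,0,0],[0,0,0]],
    [[0.6,0,0],[0,0,0]],
    [[0,0,0],[0,0,0]],
    [[0,0,0],[0,0,0]]
  ]
}}

```text
clock: 30.9
ee_pos: [553.4, 188.4, 219.9]
ee_rot: [-2.261, 2.181, -0.0]
contact_force: [-0.5, 0.6, 0.1]
opening: 0.7
finger_force: 0.0
```

```bash
python3 - <<'E'
from h import *
a=np.radians(92.1); u=np.array([np.cos(a),np.sin(a),0]); C=np.array([549.3,300.2,0])
s,im=grab('wrist','w10'); c=cam('wrist',s); print(s['ee_pos'],s['contact_force'])
hsv=cv2.cvtColor(np.ascontiguousarray(im[:,:,::-1]),cv2.COLOR_BGR2HSV)
m=((hsv[...,0]<16)&(hsv[...,1]>180)&(hsv[...,2]>90)).astype(np.uint8)
n,l,q,ce=cv2.connectedComponentsWithStats(m)
for j in range(1,n):
    if q[j,4]>80:
        r=cv2.minAreaRect(cv2.findContours((l==j).astype(np.uint8),0,2)[0][0]); print(q[j],r)
        Q=np.array([ray(c,x,y,70) for x,y in cv2.boxPoints(r)]); print(np.round(Q,1),Q.mean(0))
print('expected grip end/back px',proj(c,C-49*u+[0,0,70]),proj(c,C-89*u+[0,0,70]))
# tile blue-white region height check
v=(C+0*u+[0,0,45]); print('tile centre px',proj(c,v))
E
```

```text
[553.43189775 188.37377898 219.87427564] [-0.49715202  0.63257467  0.11383832]
[249 204  26  45 996] ((261.5, 226.0), (25.0, 44.0), 0.0)
[[561.7 250.   70. ]
 [562.8 209.   70. ]
 [541.5 208.2  70. ]
 [539.6 249.2  70. ]] [551.39418109 229.06604705  70.        ]
expected grip end/back px [260.90166728 249.70951072] [260.91111984 206.96791996]
tile centre px [260.84754557 283.27191122]
```

```bash
python3 - <<'E'
import cv2
im=cv2.imread('pics/w10.png')[:,:,::-1]
for v in range(243,258): print(v,im[v,254].tolist(),im[v,261].tolist(),im[v,268].tolist())
E
```

```text
243 [131, 57, 0] [136, 62, 0] [133, 60, 0]
244 [131, 62, 2] [135, 62, 0] [134, 63, 0]
245 [129, 52, 0] [137, 63, 0] [137, 62, 0]
246 [130, 59, 0] [139, 68, 0] [136, 56, 0]
247 [131, 57, 0] [140, 62, 0] [123, 51, 0]
248 [109, 55, 11] [85, 34, 0] [91, 84, 70]
249 [97, 87, 60] [78, 82, 94] [89, 75, 56]
250 [96, 80, 51] [75, 76, 86] [91, 77, 56]
251 [88, 69, 47] [80, 81, 89] [89, 74, 55]
252 [81, 65, 41] [80, 67, 38] [83, 69, 51]
253 [80, 66, 40] [80, 66, 40] [82, 68, 46]
254 [83, 65, 45] [87, 72, 49] [77, 64, 45]
255 [87, 72, 49] [85, 69, 52] [80, 60, 43]
256 [80, 66, 47] [77, 62, 45] [76, 62, 45]
257 [115, 100, 68] [114, 97, 66] [110, 90, 60]
```

There is about 3 px of bare shaft between the grip and the cheek, so the release pulled the bar back a little. I nudge the grip home with the closed fingertips.

Emit:
{"name": "play_rows", "arguments": {
  "deltas": [
    [[0.4,0,0],[0,0,0]],
    [[0,0,0.4],[0,0,0]],
    [[0,0,0.8],[0,0,0]],
    [[0,0,0.8],[0,0,0]],
    [[0,0,0.8],[0,0,0]],
    [[0,0,0.8],[0,0,0]],
    [[0,0,0.7],[0,0,0]],
    [[0,0,0.4],[0,0,0]],
    [[0,0,0.27],[0,0,0]],
    [[0,0,0],[0,0,0]],
    [[0,0,0],[0,0,0]]
  ],
  "jaw": 0
}}

```text
clock: 32.05
ee_pos: [554.3, 176.4, 70.9]
ee_rot: [-2.261, 2.18, -0.001]
contact_force: [-0.1, 0.2, 0.5]
opening: 0.001
finger_force: 0.0
```

Emit:
{"name": "play_rows", "arguments": {
  "deltas": [
    [[-0.2,0,0],[0,0,0]],
    [[-0.15,0,0],[0,0,0]],
    [[-0.08,0,0],[0,0,0]],
    [[0,0,0],[0,0,0]]
  ]
}}

```text
clock: 32.45
ee_pos: [553.4, 189.8, 70.5]
ee_rot: [-2.262, 2.18, -0.0]
contact_force: [-0.1, 0.4, 0.9]
opening: -0.0
finger_force: 0.0
```

Emit:
{"name": "play_rows", "arguments": {
  "deltas": [
    [[-0.06,0,0],[0,0,0]],
    [[0,0,0],[0,0,0]]
  ]
}}

```text
clock: 32.65
ee_pos: [553.3, 191.1, 70.3]
ee_rot: [2.262, -2.18, -0.0]
contact_force: [-0.1, -0.8, 0.4]
opening: -0.003
finger_force: 0.0
```

Emit:
{"name": "play_rows", "arguments": {
  "deltas": [
    [[-0.05,0,0],[0,0,0]],
    [[0,0,0],[0,0,0]]
  ]
}}

```text
clock: 32.85
ee_pos: [553.3, 192.6, 70.3]
ee_rot: [-2.262, 2.181, 0.0]
contact_force: [-0.3, 1.0, 0.9]
opening: 0.001
finger_force: 0.0
```

Emit:
{"name": "play_rows", "arguments": {
  "deltas": [
    [[-0.06,0,0],[0,0,0]],
    [[-0.06,0,0],[0,0,0]],
    [[0,0,0],[0,0,0]]
  ]
}}

```text
clock: 33.15
ee_pos: [553.2, 196.3, 70.3]
ee_rot: [-2.262, 2.18, -0.0]
contact_force: [-0.1, 0.0, -1.0]
opening: -0.001
finger_force: 0.0
```

Emit:
{"name": "play_rows", "arguments": {
  "deltas": [
    [[-0.06,0,0],[0,0,0]],
    [[0,0,0],[0,0,0]]
  ]
}}

```text
clock: 33.35
ee_pos: [553.1, 198.1, 70.3]
ee_rot: [-2.262, 2.18, 0.0]
contact_force: [0.1, 0.4, 0.7]
opening: 0.004
finger_force: 0.0
```

Emit:
{"name": "play_rows", "arguments": {
  "deltas": [
    [[-0.05,0,0],[0,0,0]],
    [[0,0,0],[0,0,0]]
  ]
}}

```text
clock: 33.55
ee_pos: [553.0, 199.5, 70.3]
ee_rot: [2.262, -2.18, 0.0]
contact_force: [0.1, 0.2, 0.1]
opening: -0.002
finger_force: 0.0
```

Emit:
{"name": "play_rows", "arguments": {
  "deltas": [
    [[-0.05,0,0],[0,0,0]],
    [[0,0,0],[0,0,0]]
  ]
}}

```text
clock: 33.75
ee_pos: [553.0, 199.7, 70.3]
ee_rot: [2.259, -2.18, 0.004]
contact_force: [0.3, -11.0, 2.4]
opening: 0.004
finger_force: 5.5
```

Emit:
{"name": "play_rows", "arguments": {
  "deltas": [
    [[0.1,0,0],[0,0,0]],
    [[0.3,0,0],[0,0,0]],
    [[0.3,0,-0.4],[0,0,0]],
    [[0,0,-0.8],[0,0,0]],
    [[0,0,-0.9],[0,0,0]],
    [[0,0,-0.9],[0,0,0]],
    [[0,0,-0.9],[0,0,0]],
    [[-0.3,0,-0.9],[0,0,0]],
    [[0,0,0],[0,0,0]],
    [[0,0,0],[0,0,0]]
  ]
}}

```text
clock: 34.75
ee_pos: [553.6, 188.6, 215.1]
ee_rot: [-2.261, 2.18, -0.001]
contact_force: [0.0, 0.5, -0.4]
opening: -0.002
finger_force: 0.0
```

```bash
python3 - <<'E'
from h import *
a=np.radians(92.1); u=np.array([np.cos(a),np.sin(a),0]); C=np.array([549.3,300.2,0])
s,im=grab('wrist','w11'); c=cam('wrist',s); print(s['ee_pos'],s['contact_force'])
p=proj(c,C-49*u+[0,0,70]); print(p,proj(c,C-89*u+[0,0,70]))
x=int(round(p[0]))
for v in range(int(p[1])-8,int(p[1])+12): print(v,im[v,x-7].tolist(),im[v,x].tolist(),im[v,x+7].tolist())
# scene view: shaft tip protruding beyond far cheek, tile corners' colours
st,im=grab('scene','scene2'); cs=cam('scene'); print('far tip px',proj(cs,C+81*u+[0,0,59]),'cheek B',proj(cs,C+49*u+[0,0,59]))
E
```

```text
[553.62124646 188.61868308 215.07163594] [ 0.00301113  0.46172118 -0.44015714]
[261.25443583 251.92576018] [261.31117461 208.57121162]
243 [58, 64, 67] [24, 23, 27] [59, 62, 63]
244 [60, 59, 61] [16, 22, 18] [60, 59, 63]
245 [66, 64, 67] [17, 14, 15] [60, 62, 60]
246 [62, 64, 62] [21, 17, 24] [65, 67, 70]
247 [62, 62, 66] [0, 12, 11] [66, 70, 69]
248 [64, 62, 66] [15, 6, 17] [57, 58, 61]
249 [63, 65, 65] [10, 9, 0] [60, 64, 65]
250 [68, 70, 70] [4, 3, 0] [59, 61, 61]
251 [61, 64, 66] [0, 1, 1] [67, 65, 66]
252 [69, 66, 68] [5, 6, 11] [60, 61, 64]
253 [60, 62, 62] [16, 14, 22] [62, 61, 64]
254 [66, 68, 66] [14, 19, 22] [64, 63, 63]
255 [64, 67, 67] [3, 1, 1] [63, 64, 63]
256 [63, 62, 62] [9, 18, 20] [61, 62, 65]
257 [66, 68, 71] [3, 5, 7] [65, 69, 68]
258 [60, 65, 66] [9, 9, 4] [57, 57, 62]
259 [64, 67, 68] [9, 9, 15] [65, 64, 68]
260 [64, 62, 65] [0, 5, 12] [61, 62, 67]
261 [64, 64, 64] [9, 10, 3] [64, 67, 68]
262 [60, 63, 64] [18, 19, 16] [58, 61, 63]
far tip px [338.55229282 160.78011053] cheek B [332.31903639 163.84875028]
```

Emit:
{"name": "play_rows", "arguments": {
  "deltas": [
    [[0,0,0],[0,0,0]],
    [[0,0,0],[0,0,0]],
    [[0,0,0],[0,0,0]],
    [[0,0,0],[0,0,0]],
    [[0,0,0],[0,0,0]]
  ],
  "jaw": 1
}}

```text
clock: 35.35
ee_pos: [553.4, 188.9, 214.2]
ee_rot: [2.262, -2.18, -0.0]
contact_force: [-0.7, -0.0, -0.4]
opening: 0.846
finger_force: 0.0
```

```bash
python3 - <<'E'
from h import *
a=np.radians(92.1); u=np.array([np.cos(a),np.sin(a),0]); C=np.array([549.3,300.2,0])
s,im=grab('wrist','w12'); c=cam('wrist',s); p=proj(c,C-49*u+[0,0,70]); x=int(round(p[0])); print(p)
for v in range(int(p[1])-5,int(p[1])+9): print(v,im[v,x-7].tolist(),im[v,x].tolist(),im[v,x+7].tolist())
# tile: white corners (expected pixel, colour)
ux=np.array([u[1],-u[0],0])
for e in(-66,66):
  for f in(-27,27):
    q=proj(c,C+e*ux+f*u+[0,0,45]); i=q.round().astype(int); print(e,f,q.round(1),im[i[1],i[0]] if 0<=i[1]<384 and 0<=i[0]<512 else None)
E
```

```text
[260.75156997 252.09364423]
247 [131, 57, 0] [133, 61, 0] [133, 59, 0]
248 [129, 54, 0] [136, 63, 0] [137, 64, 0]
249 [129, 51, 0] [136, 63, 0] [126, 48, 0]
250 [123, 56, 4] [130, 50, 0] [85, 55, 32]
251 [85, 69, 54] [69, 64, 61] [89, 84, 64]
252 [90, 75, 58] [76, 76, 84] [92, 79, 56]
253 [86, 68, 49] [78, 76, 84] [92, 81, 58]
254 [84, 69, 46] [83, 76, 68] [79, 63, 39]
255 [85, 71, 49] [83, 67, 43] [80, 64, 41]
256 [80, 71, 44] [78, 59, 38] [82, 68, 50]
257 [81, 66, 45] [82, 69, 46] [78, 63, 47]
258 [82, 64, 43] [81, 66, 48] [72, 62, 36]
259 [72, 55, 40] [71, 60, 37] [71, 59, 38]
260 [152, 130, 89] [128, 107, 70] [127, 106, 69]
-66 -27 [329.6 261.2] [143 135 133]
-66 27 [326.5 309.7] [185 189 195]
66 -27 [191.8 261.1] [189 193 200]
66 27 [194.8 309.7] [188 189 195]
```

The fingers stopped hard (11 N) on the grip against the cheek, and its end is within about 1 mm of the face. The tile's corners are where they should be and the arm is clear, so I hand in.

```bash
python3 -c "
from station import robot
print(robot.hand_in())"
```

```text
the job is handed in; nothing more can be done
None
```

The job is handed in, with no verdict returned: the tile lies on the felt within about 1 mm of centre, and the bar is through both cheeks with its grip against the cheek; it took about 35 s, and the arm moved no other ware.

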